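# Radio check on the blue channel

### The arm

A 6-joint arm with a two-finger parallel gripper is mounted at the origin on the work surface. World frame = base frame: x ahead of the robot, y to its left, z up, the work surface at z = 0. Lengths are in m, angles in rad, forces in N, time in s.
With the tool pointing down it reaches from about 0.25 to 0.775 m from the base axis. Payload 8.9 kg.
Tool frame: the origin (TCP) lies between the finger pads; the fingertips stand nose_length ahead of it and the grasp point (between the pads) lies 8 mm behind it (nose_length is the distance from the TCP to the fingertips, in m); z points along the fingers, y is the line along which they close (so a half turn about z gives the same grasp; the last joint's range is limited). The gripper opens to 85 mm and grips with 20 to 120 N. Pads are 22 mm wide; open, the fingers measure 114 mm over their backs; the gripper's body (76 mm by 85 mm) begins 54 mm behind the grasp point. The pads swing forward as they close: fully open they stand 13 mm farther back than shut.
Start: joints at [-1.392, 0.291, -0.153, 1.127, 0, 1.431], TCP at [0.164, -0.499, 0.242] pointing down, gripper open.
Joint ranges: [-2.52, 2.52], [-0.91, 1.74], [-1.3, 1.37], [-1.96, 2.02], [-1.52, 1.47], [-3.14, 3.14]. Speed limits (rad/s): [2.22, 2.22, 2.79, 3.14, 3.14, 3.14].

### API

Orientations are given as a unit quaternion [x, y, z, w].
In Python, from plant import sense, capture, sign_off, nose_length gives the robot as it stands.
- The arm moves only by the tool play_rows, never from a script. Its argument "targets" is a list that holds one entry, the list of rows, each a list of 6 numbers: the shift along the tool's x, y, z in cm, then the turn, a rotation vector about the tool's x, y, z in rad. A call has 1 to 12 rows; each row is the pose to reach, as a shift and turn from the pose commanded when the call began, along the tool's axes at that moment; what a row does not reach only later rows make up. A row lasts 1/12 s, in which the tool goes at most 41.7 mm and 7.16 degrees, less where a joint would pass 70% of its speed; a pose out of reach is approached as far as the arm can. A call with a gripper value outside its range is refused whole. "claw" is the opening, from 0 (shut) to 1 (fully open), set as the call begins (left out, the last holds). The fingers move at their own pace and stop on an object; "force" is the grip in N (left out, the last holds). Time passes only in rows, so rows that repeat a pose let the fingers close. It gives the time, the measured TCP pose, the force, the opening and the grip force at its end, in the units of the state.
- sense(): the state, without advancing time (a new reading comes with each control period).
- capture(name): name is "scene" or "top"; returns a dict with "frame" (400x640x3 uint8, red, green, blue), "K" (3x3 intrinsics, pixels), "R" (3x3) and "t" (3): a world point X has camera coordinates R X + t. Camera axes: x right, y down, z forward; pixel columns grow to the right and rows downward; lengths in m; the calibration is good to about 2 mm. A picture is of the moment at which its call begins. There is no depth.
- sign_off(): hands the job in; it is judged then, once.
The state is a dict: "t": time; "joint_pos": joint angles; "qvel": joint speeds; "joint_torque": joint torques, N m; "position": TCP position; "ee_rot": TCP orientation; "contact_force": force on the tool from outside, world axes, zero at the start; "torque": the same for the moment, N m; "width": finger opening in m; "finger_force": force on a finger pad.
Only numpy, scipy, OpenCV 4.12 (cv2) and the standard library are available. Lean on these libraries where they do the work, as an engineer would, in place of code of your own. Each camera call takes 0.05 s, during which the arm holds its last target. There are 200 camera calls.

### The job

Make a radio check at the base station: gently press the blue channel key down with the fingertips and let it come up again, then press the white talk bar down, keep it down for two seconds, let it come up, and withdraw. Do not touch the other coloured keys, and do not disturb the handheld radio, the mug or the mouse.

Things in the scene. Friction and masses are not known exactly. Their poses are not given: they have to be found in the camera images.
- station: the radio base station: a flat black desk console, 220 mm deep (its x) by 330 mm wide (its y) by 45 mm high, fixed to the desk. Origin at the centre of its underside; at yaw 0 its x points away from the robot, its y to the robot's left. It carries a row of four square coloured channel keys (66 mm apart along its y, 50 mm beyond its centre) and, nearer the robot, the white talk bar
- key_blue_top (a point): centre of the top face of the BLUE channel key (square cap, 34 x 34 mm) while it is up; moves with the cap. Up, it is 65 mm above the desk, 12 mm above its black housing. Which of the four places in the row holds blue varies
- key_blue (a joint): how far the blue key is pressed straight down: 0 up, 0.008 m fully down. Spring return: about 1.5 N starts it, 5 N takes it fully down, and it rises by itself
- pod_blue: the blue key with its black square housing (50 x 50 x 8 mm) on top of the station; origin at the centre of the housing's underside, 45 mm above the desk
- talk_top (a point): centre of the top face of the white talk bar (40 mm along the station's x by 110 mm along its y), which lies 55 mm nearer the robot than the station's centre. Up, it is 65 mm above the desk, 14 mm above its surround; moves with the bar
- talk (a joint): how far the talk bar is pressed straight down: 0 up, 0.008 m fully down. It stays level wherever it is pressed. Spring return: about 1.8 N starts it, 6 N takes it fully down
- radio: loose black handheld two-way radio standing upright, 36 x 58 mm and 115 mm high, with a stub antenna up to 168 mm; origin at the centre of its underside. Stands beside the station; leave it alone
- mug: loose white mug, 80 mm across, 92 mm high, handle at its +y (about 30 mm more); origin at the centre of its underside. Stands at the other side of the station; leave it alone
- mouse: loose black computer mouse, 105 (x) x 60 x 34 mm; origin at the centre of its underside. Lies at the right-hand side of the station (its -y), nearer the robot than what stands there; leave it alone
- pod_green: the green key with its housing, same size as the blue one (top of the green cap is 20 mm above this origin, the centre of the housing's underside); leave it alone
- key_green (a joint): how far the green key is pressed: 0 up, 0.008 m fully down
- pod_yellow: the yellow key with its housing, same size as the blue one (top of the yellow cap is 20 mm above this origin, the centre of the housing's underside); leave it alone
- key_yellow (a joint): how far the yellow key is pressed: 0 up, 0.008 m fully down
- pod_red: the red key with its housing, same size as the blue one (top of the red cap is 20 mm above this origin, the centre of the housing's underside); leave it alone
- key_red (a joint): how far the red key is pressed: 0 up, 0.008 m fully down

How it is judged:
By the outcome, as a careful person would: the job done as asked, in the order asked, and still so for the second after the job is handed in, with the robot touching nothing.
It also fails if it takes over 48 s, if anything falls off the work surface, if the arm or the gripper's body presses on something with over 40 N, if the wrist force passes 120 N, or if a joint passes its speed limit or range.

## Working session

There is one attempt and no reset: what is moved stays moved. The work goes in short steps, Python scripts to look and compute and a tool call to move; the robot and the scene stay as the last step left them, time stands still between calls to the robot, and variables do not carry over. Pictures are saved under pics/ and viewed, at most 10 in all, crops included, and the job is handed in when it is done.

Besides the shell and the picture viewer there is one more tool, called after "Call:" in YAML: its name, and indented under it one key for each argument. play_rows: Moves the arm, as the interface text tells. Its arguments: {"type":"object","properties":{"targets":{"type":"array"},"claw":{"type":"number"},"force":{"type":"number"}},"required":["targets"]}

```bash
mkdir -p pics
python3 - <<'E'
from plant import *
import cv2,pickle
print(sense()); print(nose_length if not callable(nose_length) else nose_length())
for n in("scene","top"):
    c=capture(n); cv2.imwrite(f"pics/{n}0.png",c["frame"][:,:,::-1]); pickle.dump(c,open(n+".pkl","wb")); print(n,c["K"],c["R"],c["t"])
E
```

```text
{'t': 0.0, 'joint_pos': array([-1.39231352e+00,  2.91276483e-01, -1.54131096e-01,  1.12668554e+00,
        1.64567408e-05,  1.43147700e+00]), 'qvel': array([ 0.00028346,  0.0024061 ,  0.00129273,  0.00051672,  0.00156698,
       -0.00104505]), 'joint_torque': array([-1.58229118e-04, -5.37139678e+01,  3.31377912e+01,  1.58500427e-02,
        4.66845233e-05, -8.53438962e-06]), 'position': array([ 0.16397534, -0.49829311,  0.24173248]), 'ee_rot': array([ 9.87401560e-01,  1.58233180e-01, -4.46909209e-06, -6.48431418e-04]), 'contact_force': array([ 0.63254349, -0.0179732 , -0.18897472]), 'torque': array([ 0.01768803, -0.0114426 ,  0.0628418 ]), 'finger_force': 0.0, 'width': 0.08542603091262026}
0.011
scene [[378.03180579   0.         319.96923231]
 [  0.         378.03180579 196.60646033]
 [  0.           0.           1.        ]] [[-0.47031358  0.88238672  0.01410027]
 [ 0.72119813  0.39350994 -0.57010805]
 [-0.50860437 -0.25796047 -0.82144872]] [ 0.25065546 -0.37249003  1.25643665]
top [[368.96787092   0.         323.44086098]
 [  0.         368.96787092 202.0341507 ]
 [  0.           0.           1.        ]] [[-0.00163026 -0.99999803  0.00113594]
 [-0.98456901  0.00140633 -0.17499113]
 [ 0.17498919 -0.00140369 -0.98456935]] [0.03770163 0.54681165 0.88657776]
```

View pics/top0.png

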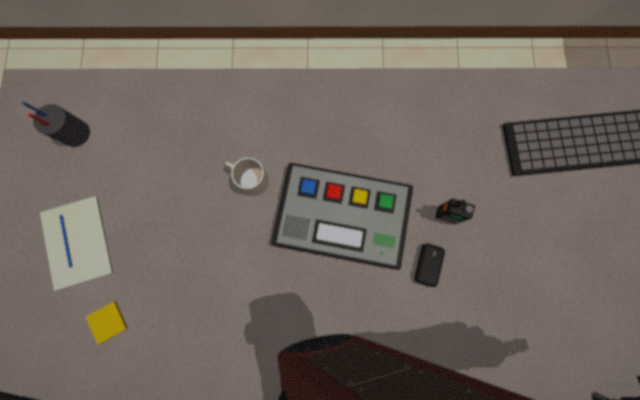

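View pics/scene0.png

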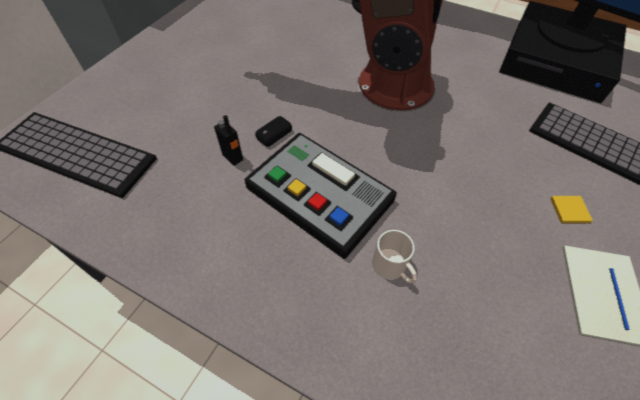

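The top view shows blue at (309,187), red (334,192), yellow (360,197), green (386,201) and the talk bar at (339,235). The mug is at (247,175), the radio at (456,210) and the mouse at (429,265). The scene view shows blue at (340,215) and the bar at (334,169).

```bash
cat > h.py <<'E'
import numpy as np,cv2
from scipy.spatial.transform import Rotation as Ro
def ray(c,uv,z):
    d=c["R"].T@np.linalg.inv(c["K"])@[*uv,1]; o=-c["R"].T@c["t"]; return o+d*(z-o[2])/d[2]
def blob(c,uv,what):
    f=c["frame"].astype(int); r,g,b=f[...,0],f[...,1],f[...,2]
    m={"blue":(b>r+50)&(b>g+30),"red":(r>g+70)&(r>b+70),"yellow":(r>b+80)&(g>b+60),"green":(g>r+40)&(g>b+20),"white":(f.min(2)>165)}[what]
    n,l,s,ce=cv2.connectedComponentsWithStats(m.astype(np.uint8)); u,v=map(int,uv); k=l[v,u]
    return ce[k],s[k,4],cv2.minAreaRect(np.argwhere(l==k)[:,::-1].astype(np.float32))
E
python3 - <<'E'
from h import *; import pickle
P={"top":dict(blue=(309,187),red=(334,192),yellow=(360,197),green=(386,201),white=(339,235)),"scene":dict(blue=(340,215),red=(317,203),yellow=(297,188),green=(277,175),white=(334,169))}
for n in P:
    c=pickle.load(open(n+".pkl","rb"))
    for k,uv in P[n].items():
        ce,a,r=blob(c,uv,k); print(n,k,ce.round(1),a,r,ray(c,ce,.065).round(4))
    if n=="top":
        for uv in [(290,164),(412,185),(401,268),(273,245)]: print(ray(c,uv,.045).round(3))
        f=cv2.resize(c["frame"][150:280,220:480],None,fx=3,fy=3,interpolation=cv2.INTER_CUBIC); cv2.imwrite("pics/crop.png",f[:,:,::-1])
E
```

```text
top blue [308.  186.2] 192 ((307.9459533691406, 186.32432556152344), (14.138313293457031, 13.809514999389648), 9.462322235107422) [0.5841 0.0756 0.065 ]
top red [333.8 191.1] 189 ((333.76922607421875, 191.15383911132812), (13.728129386901855, 13.728129386901855), 11.309932708740234) [0.5717 0.0109 0.065 ]
top yellow [359.7 196.1] 193 ((359.6923522949219, 196.03846740722656), (13.924245834350586, 13.924245834350586), 11.309932708740234) [ 0.5589 -0.0536  0.065 ]
top green [385.8 200.9] 190 ((385.6153869628906, 200.923095703125), (14.120361328125, 13.728129386901855), 11.309932708740234) [ 0.5466 -0.1184  0.065 ]
top white [339.2 234.8] 540 ((339.22821044921875, 234.81314086914062), (41.92412185668945, 13.068238258361816), 10.885526657104492) [ 0.4625 -0.0016  0.065 ]
[0.648 0.123 0.045]
[ 0.591 -0.19   0.045]
[ 0.382 -0.154  0.045]
[0.439 0.163 0.045]
scene blue [338.6 215.6] 212 ((338.4999694824219, 215.4999542236328), (15.808956146240234, 14.144856452941895), 33.6900634765625) [0.5872 0.0773 0.065 ]
scene red [317.  200.7] 187 ((317.0, 200.50001525878906), (13.435027122497559, 14.849242210388184), 45.0) [0.5745 0.013  0.065 ]
scene yellow [296.2 186.4] 167 ((296.2500305175781, 186.25001525878906), (12.020814895629883, 14.142135620117188), 45.0) [ 0.5615 -0.0522  0.065 ]
scene green [276.6 173.2] 159 ((276.7500305175781, 173.25), (12.727920532226562, 13.435027122497559), 45.0) [ 0.5494 -0.1161  0.065 ]
scene white [333.5 167.3] 478 ((333.33148193359375, 167.26966857910156), (40.49192428588867, 12.401975631713867), 32.0053825378418) [0.4635 0.0011 0.065 ]
```

View pics/crop.png

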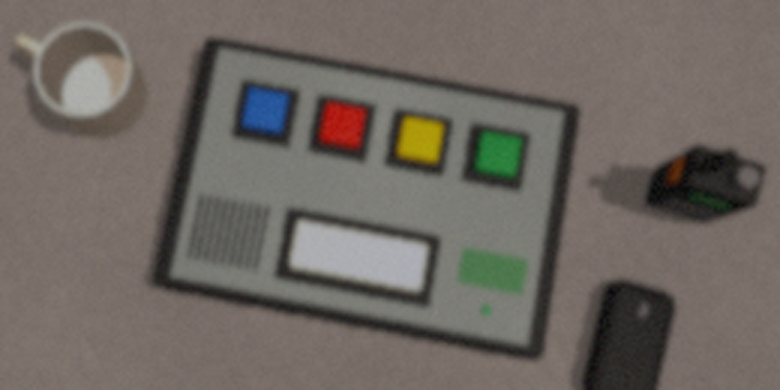

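Call:
play_rows:
  targets:
    - [[1, -0.7, 0, 0, 0, 0.03], [3, -2.1, 0, 0, 0, 0.08], [6, -4.2, 0, 0, 0, 0.14], [9, -6.4, 0, 0, 0, 0.2], [12, -8.6, 0, 0, 0, 0.26], [15, -10.7, 0, 0, 0, 0.32], [18, -12.9, 0, 0, 0, 0.38], [21, -15, 0, 0, 0, 0.43], [24, -17.1, 0, 0, 0, 0.47], [27, -19.3, 0, 0, 0, 0.5], [29, -20.7, 0, 0, 0, 0.51], [30, -21.4, 0, 0, 0, 0.51]]
  claw: 0
  force: 40

```text
t: 1.1
position: [0.3833, -0.1991, 0.2422]
ee_rot: [0.995, -0.095, -0.0, -0.0]
contact_force: [-0.2, -0.5, 0.2]
width: -0.0001
finger_force: 0.0
```

```bash
cat >> h.py <<'E'
def go(xyz,yaw=-.191):
    from plant import sense
    s=sense(); R=Ro.from_quat(s["ee_rot"]); T=Ro.from_quat([np.cos(yaw/2),np.sin(yaw/2),0,0])
    print(s["t"],s["position"].round(4),s["contact_force"].round(2),s["width"].round(4),"shift cm",(R.inv().apply(np.array(xyz)-s["position"])*100).round(2),"turn",(R.inv()*T).as_rotvec().round(3))
E
python3 -c "
from h import *; go([.5855,.0765,.15])"
```

```text
Traceback (most recent call last):
  File "h.py", line 13, in go
    print(s["t"],s["position"].round(4),s["contact_force"].round(2),s["width"].round(4),"shift cm",(R.inv().apply(np.array(xyz)-s["position"])*100).round(2),"turn",(R.inv()*T).as_rotvec().round(3))
                                                                    ^^^^^^^^^^^^^^^^
AttributeError: 'float' object has no attribute 'round'
```

Call:
play_rows:
  targets:
    - [[0.7, -1.4, 0, 0, 0, 0], [2, -4.2, 0, 0, 0, 0], [3.4, -7.2, 0, 0, 0, 0], [4.8, -10.2, 0, 0, 0, 0], [6.3, -13.3, 0, 0, 0, 0], [7.8, -16.5, 0, 0, 0, 0], [9.3, -19.7, 0.5, 0, 0, 0], [10.8, -22.8, 1.5, 0, 0, 0], [12.2, -25.8, 3, 0, 0, 0], [13.5, -28.5, 4.5, 0, 0, 0], [14.3, -30.2, 6, 0, 0, 0], [14.6, -30.9, 7, 0, 0, 0]]

```text
t: 2.1
position: [0.5712, 0.0068, 0.1795]
ee_rot: [0.998, -0.066, 0.0, -0.016]
contact_force: [-0.1, -0.5, -0.2]
width: 0.0001
finger_force: 0.0
```

Call:
play_rows:
  targets:
    - [[0, 0, 1, 0, 0, 0], [0, 0, 2.5, 0, 0, 0], [0, 0, 4, 0, 0, 0], [0, 0, 5.5, 0, 0, 0], [0, 0, 6.5, 0, 0, 0], [0, 0, 7, 0, 0, 0], [0, 0, 7, 0, 0, 0], [0, 0, 7, 0, 0, 0], [0, 0, 7, 0, 0, 0]]

```text
t: 2.85
position: [0.5714, 0.0074, 0.1116]
ee_rot: [0.998, -0.066, 0.001, -0.016]
contact_force: [0.3, 0.4, -0.0]
width: 0.0001
finger_force: 0.0
```

```bash
sed -i 's/s\["width"\].round(4)/s["width"]/' h.py
python3 - <<'E'
from h import *; from plant import capture
go([.5855,.0765,.076])
for n,(u,v) in dict(scene=(340,205),top=(309,187)).items():
    f=capture(n)["frame"][v-65:v+65,u-65:u+65,::-1]; cv2.imwrite(f"pics/{n}1.png",cv2.resize(f,None,fx=4,fy=4,interpolation=cv2.INTER_CUBIC))
a=[cv2.imread(f"pics/{n}1.png") for n in("scene","top")]
cv2.imwrite("pics/both1.png",cv2.resize(np.hstack(a),(800,400)))
E
```

```text
2.85 [0.5714 0.0074 0.1116] [ 0.31  0.43 -0.03] 0.0001398277993373454 shift cm [ 0.49 -6.91  3.79] turn [-0.032  0.001  0.059]
```

View pics/both1.png

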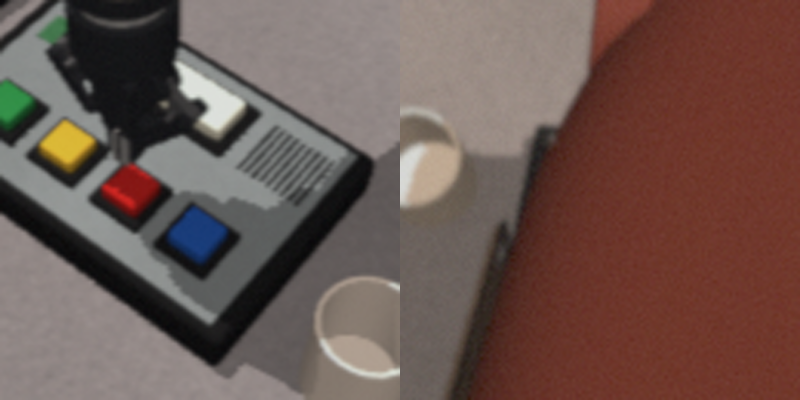

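The picture shows the shut fingertips hovering above the red key (crop 125,155), about 35 mm short of contact, because the last transit was speed-limited. The blue key is at crop (198,232). I'll slide over at this height, more slowly.

Call:
play_rows:
  targets:
    - [[0.1, -0.8, 0, -0.005, 0, 0.01], [0.1, -1.6, 0, -0.01, 0, 0.02], [0.2, -2.4, 0, -0.015, 0, 0.03], [0.2, -3.2, 0, -0.02, 0, 0.04], [0.3, -4, 0, -0.025, 0, 0.05], [0.3, -4.8, 0, -0.032, 0, 0.059], [0.4, -5.6, 0, -0.032, 0, 0.059], [0.5, -6.4, 0, -0.032, 0, 0.059], [0.5, -6.9, 0, -0.032, 0, 0.059], [0.5, -6.9, 0, -0.032, 0, 0.059], [0.5, -6.9, 0, -0.032, 0, 0.059], [0.5, -6.9, 0, -0.032, 0, 0.059]]

```text
t: 3.95
position: [0.577, 0.0123, 0.113]
ee_rot: [0.998, -0.062, -0.0, -0.018]
contact_force: [-0.2, -0.5, 0.9]
width: -0.0
finger_force: 0.0
```

Run:
```python
from h import *; from plant import capture
go([.5855,.0765,.081])
c=capture("scene"); f=c["frame"][140:270,255:430,::-1]; cv2.imwrite("pics/s2.png",cv2.resize(f,None,fx=4,fy=4,interpolation=cv2.INTER_CUBIC))
```

```text
3.95 [0.577  0.0123 0.113 ] [-0.24 -0.45  0.89] -2.0142475171439147e-05 shift cm [ 0.06 -6.36  3.44] turn [-0.036  0.004  0.066]
```

View pics/s2.png

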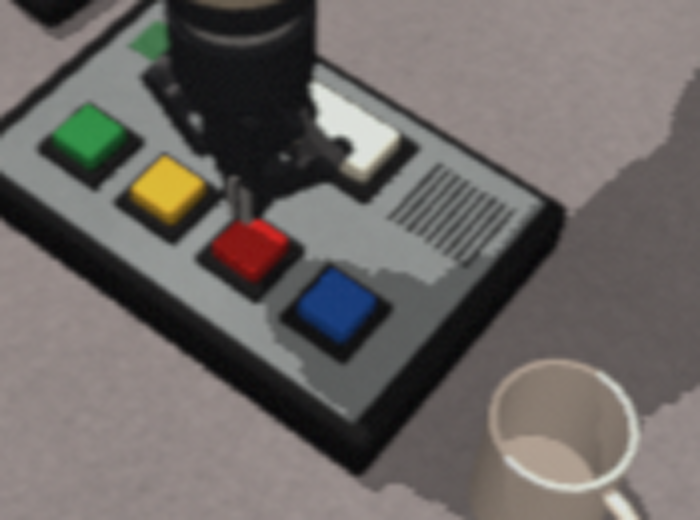

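The tips are still over red (crop 240,195); the arm barely moved. I suspect a joint limit.

```bash
python3 -c "
from plant import sense
print(sense()['joint_pos'].round(3),sense()['qvel'].round(3))"
```

```text
[-0.125  0.488 -0.213  0.873  0.036  3.141] [-0.001  0.    -0.001  0.     0.     0.001]
```

Joint 6 is at its limit, so I'll turn the tool back a quarter turn. The shut tip fits the cap either way.

Call:
play_rows:
  targets:
    - [[0, 0, -1, 0, 0, -0.1], [0, 0, -2, 0, 0, -0.2], [0, 0, -3, 0, 0, -0.3], [0, 0, -3, 0, 0, -0.4], [0, 0, -3, 0, 0, -0.5], [0, 0, -3, 0, 0, -0.6], [0, 0, -3, 0, 0, -0.7], [0, 0, -3, 0, 0, -0.8], [0, 0, -3, 0, 0, -0.9], [0, 0, -3, 0, 0, -1.0], [0, 0, -3, 0, 0, -1.1], [0, 0, -3, 0, 0, -1.2]]

```text
t: 5.0
position: [0.5769, 0.0112, 0.143]
ee_rot: [0.858, 0.514, 0.01, -0.015]
contact_force: [1.0, 0.9, -0.2]
width: -0.0002
finger_force: 0.0
```

```bash
python3 -c "
from h import *; go([.5855,.0765,.11],1.38)"
```

```text
5.0 [0.5769 0.0112 0.143 ] [ 1.02  0.92 -0.19] -0.00019427172914082046 shift cm [ 6.05 -2.27  3.54] turn [-0.011 -0.035 -0.3  ]
```

Call:
play_rows:
  targets:
    - [[0.7, -0.3, 0, -0.001, -0.004, -0.04], [1.5, -0.6, 0, -0.003, -0.009, -0.08], [2.3, -0.9, 0, -0.004, -0.014, -0.12], [3.1, -1.2, 0, -0.006, -0.018, -0.16], [3.9, -1.5, 0, -0.007, -0.023, -0.2], [4.7, -1.8, 0, -0.009, -0.028, -0.24], [5.5, -2.1, 0, -0.01, -0.032, -0.28], [6.05, -2.3, 0.5, -0.011, -0.035, -0.3], [6.05, -2.3, 1.5, -0.011, -0.035, -0.3], [6.05, -2.3, 2.5, -0.011, -0.035, -0.3], [6.05, -2.3, 3, -0.011, -0.035, -0.3], [6.05, -2.3, 3, -0.011, -0.035, -0.3]]

```text
t: 6.0
position: [0.5842, 0.076, 0.1133]
ee_rot: [0.773, 0.634, -0.001, -0.001]
contact_force: [-0.2, 0.3, 0.2]
width: -0.0004
finger_force: 0.0
```

Run:
```python
from h import *; from plant import capture
go([.5855,.0765,.078],1.38)
c=capture("scene"); f=c["frame"][140:270,255:430,::-1]; cv2.imwrite("pics/s3.png",cv2.resize(f,None,fx=4,fy=4,interpolation=cv2.INTER_CUBIC))
```

```text
6.0 [0.5842 0.076  0.1133] [-0.18  0.3   0.19] -0.0003709449560807925 shift cm [0.08 0.13 3.53] turn [-0.003  0.001 -0.006]
```

View pics/s3.png

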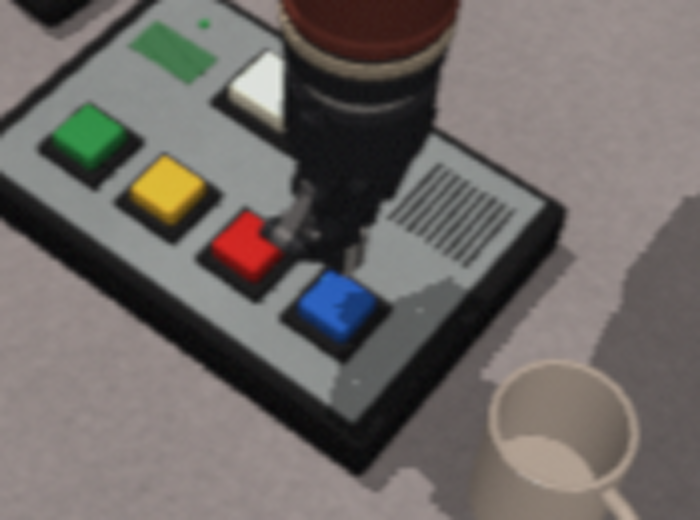

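The tips (crop 352,250) are above the blue cap (337,298) with the gripper vertical. I'll descend to just above it and check the projection.

Call:
play_rows:
  targets:
    - [[0.1, 0.1, 0.7, 0, 0, 0], [0.1, 0.1, 1.4, 0, 0, 0], [0.1, 0.1, 2, 0, 0, 0], [0.1, 0.1, 2.5, 0, 0, 0], [0.1, 0.1, 2.8, 0, 0, 0], [0.1, 0.1, 2.8, 0, 0, 0], [0.1, 0.1, 2.8, 0, 0, 0]]

```text
t: 6.63
position: [0.5866, 0.0772, 0.0872]
ee_rot: [0.773, 0.635, -0.0, 0.0]
contact_force: [-0.0, -0.6, 0.2]
width: 0.0
finger_force: 0.0
```

Run:
```python
from h import *; from plant import capture,sense
go([.5855,.0765,.068],1.38)
c=capture("scene"); p=sense()["position"]
for dz in (0,-.011):
    q=c["K"]@(c["R"]@(p+[0,0,dz])+c["t"]); print(((q[:2]/q[2]-[300,165])*10).round())
f=c["frame"][165:240,300:380,::-1]; cv2.imwrite("pics/s4.png",cv2.resize(f,None,fx=7.5,fy=7.5,interpolation=cv2.INTER_CUBIC))
```

```text
6.6333 [0.5866 0.0772 0.0872] [-0.05 -0.61  0.16] 2.253172711654913e-06 shift cm [-0.09 -0.1   1.92] turn [-0.     0.    -0.005]
[392. 452.]
[389. 478.]
```

View pics/s4.png

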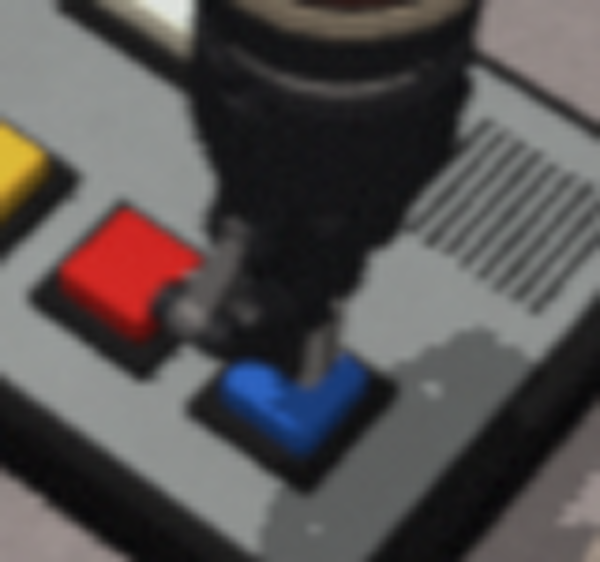

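The tip is over the blue cap, roughly centred, and the knuckle at (190,310) is higher up and beyond the row. Now I'll press slowly.

Call:
play_rows:
  targets:
    - [[0, 0, 0.3, 0, 0, 0], [0, 0, 0.6, 0, 0, 0], [0, 0, 0.8, 0, 0, 0], [0, 0, 1.0, 0, 0, 0], [0, 0, 1.2, 0, 0, 0], [0, 0, 1.4, 0, 0, 0], [0, 0, 1.5, 0, 0, 0], [0, 0, 1.5, 0, 0, 0]]

```text
t: 7.35
position: [0.5867, 0.0772, 0.0723]
ee_rot: [0.773, 0.635, -0.0, 0.0]
contact_force: [-0.7, 0.7, 2.8]
width: -0.0001
finger_force: 1.5
```

Call:
play_rows:
  targets:
    - [[0, 0, 0.1, 0, 0, 0], [0, 0, 0.2, 0, 0, 0], [0, 0, 0.2, 0, 0, 0], [0, 0, 0.2, 0, 0, 0]]

```text
t: 7.68
position: [0.5867, 0.0772, 0.0704]
ee_rot: [0.773, 0.635, -0.0, 0.0]
contact_force: [-1.8, -0.4, 4.0]
width: -0.0004
finger_force: 1.9
```

Call:
play_rows:
  targets:
    - [[0, 0, 0.1, 0, 0, 0], [0, 0, 0.2, 0, 0, 0], [0, 0, 0.2, 0, 0, 0], [0, 0, 0.2, 0, 0, 0]]

```text
t: 8.02
position: [0.5867, 0.0772, 0.0683]
ee_rot: [0.773, 0.635, -0.0, 0.0]
contact_force: [-2.2, 0.7, 4.7]
width: -0.0003
finger_force: 2.3
```

Call:
play_rows:
  targets:
    - [[0, 0, 0.05, 0, 0, 0], [0, 0, 0.1, 0, 0, 0], [0, 0, 0.1, 0, 0, 0], [0, 0, 0.1, 0, 0, 0]]

```text
t: 8.35
position: [0.5867, 0.0772, 0.068]
ee_rot: [0.773, 0.635, -0.0, 0.0]
contact_force: [-3.8, 0.0, 11.4]
width: -0.0003
finger_force: 5.5
```

The force rose past 5 N and travel stopped, so blue is fully down. Releasing.

Call:
play_rows:
  targets:
    - [[0, 0, -0.2, 0, 0, 0], [0, 0, -0.5, 0, 0, 0], [0, 0, -1, 0, 0, 0], [0, 0, -1.6, 0, 0, 0], [0, 0, -2.4, 0, 0, 0], [0, 0, -3.2, 0, 0, 0], [0, 0, -4, 0, 0, 0], [0, 0, -4.5, 0, 0, 0], [0, 0, -4.5, 0, 0, 0], [0, 0, -4.5, 0, 0, 0]]

```text
t: 9.18
position: [0.587, 0.0772, 0.1127]
ee_rot: [0.773, 0.635, 0.0, 0.0]
contact_force: [-0.5, -0.3, -0.6]
width: -0.0001
finger_force: 0.0
```

```bash
python3 -c "
from h import *; go([.463,-.0003,.110],1.38)"
```

```text
9.1833 [0.587  0.0772 0.1127] [-0.53 -0.27 -0.58] -7.834094221018039e-05 shift cm [-10.01 -10.66   0.27] turn [ 0.001  0.    -0.005]
```

Call:
play_rows:
  targets:
    - [[-0.5, -0.5, 0, 0, 0, 0], [-1.5, -1.6, 0, 0, 0, 0], [-2.5, -2.7, 0, 0, 0, 0], [-3.6, -3.8, 0, 0, 0, 0], [-4.7, -5, 0, 0, 0, 0], [-5.8, -6.2, 0, 0, 0, 0], [-6.9, -7.4, 0, 0, 0, 0], [-8, -8.5, 0, 0, 0, 0], [-9, -9.6, 0, 0, 0, 0], [-9.7, -10.3, 0, 0, 0, 0], [-10, -10.7, 0, 0, 0, 0], [-10, -10.7, 0, 0, 0, 0]]

```text
t: 10.18
position: [0.4614, -0.0004, 0.1123]
ee_rot: [0.773, 0.634, -0.0, -0.0]
contact_force: [1.4, 0.4, -0.7]
width: 0.0003
finger_force: 0.0
```

Call:
play_rows:
  targets:
    - [[0, 0, 0.5, 0, 0, 0], [0, 0, 1.2, 0, 0, 0], [0, 0, 1.9, 0, 0, 0], [0, 0, 2.4, 0, 0, 0], [0, 0, 2.6, 0, 0, 0], [0, 0, 2.6, 0, 0, 0], [0, 0, 2.6, 0, 0, 0]]

```text
t: 10.77
position: [0.4623, -0.0, 0.0862]
ee_rot: [0.773, 0.635, -0.0, -0.0]
contact_force: [-0.7, 0.4, -0.4]
width: 0.0004
finger_force: 0.0
```

Run:
```python
from h import *; from plant import capture
go([.463,-.0003,.068],1.38)
c=capture("scene"); f=c["frame"][120:240,250:410,::-1]; cv2.imwrite("pics/s5.png",cv2.resize(f,None,fx=5,fy=5,interpolation=cv2.INTER_CUBIC))
```

```text
10.7667 [ 0.4623 -0.      0.0862] [-0.72  0.39 -0.38] 0.0004040904223489893 shift cm [-0.01  0.08  1.82] turn [-0.     0.    -0.004]
```

View pics/s5.png

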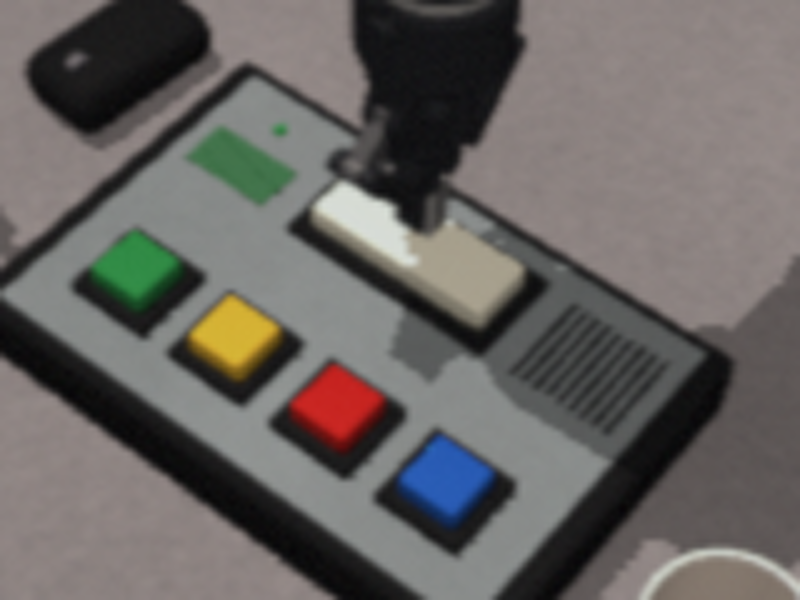

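The blue key is up again (445,475) and the tip is over the middle of the talk bar (420,225). Pressing the bar.

Call:
play_rows:
  targets:
    - [[0, 0, 0.3, 0, 0, 0], [0, 0, 0.6, 0, 0, 0], [0, 0, 0.9, 0, 0, 0], [0, 0, 1.2, 0, 0, 0], [0, 0, 1.4, 0, 0, 0], [0, 0, 1.6, 0, 0, 0], [0, 0, 1.75, 0, 0, 0], [0, 0, 1.85, 0, 0, 0], [0, 0, 1.9, 0, 0, 0], [0, 0, 1.9, 0, 0, 0]]

```text
t: 11.65
position: [0.4624, -0.0002, 0.068]
ee_rot: [0.773, 0.635, -0.0, 0.0]
contact_force: [-2.7, 0.7, 11.8]
width: -0.0002
finger_force: 6.1
```

Fully down at about 12 N. Holding for just over 2 s, then releasing and withdrawing.

Call:
play_rows:
  targets:
    - [[0, 0, 0, 0, 0, 0], [0, 0, 0, 0, 0, 0], [0, 0, 0, 0, 0, 0], [0, 0, 0, 0, 0, 0], [0, 0, 0, 0, 0, 0], [0, 0, 0, 0, 0, 0], [0, 0, 0, 0, 0, 0], [0, 0, 0, 0, 0, 0], [0, 0, 0, 0, 0, 0], [0, 0, 0, 0, 0, 0], [0, 0, 0, 0, 0, 0], [0, 0, 0, 0, 0, 0]]

```text
t: 12.65
position: [0.4624, -0.0002, 0.0679]
ee_rot: [0.773, 0.635, 0.0, 0.0]
contact_force: [-2.9, 0.6, 12.8]
width: -0.0004
finger_force: 6.2
```

Call:
play_rows:
  targets:
    - [[0, 0, 0, 0, 0, 0], [0, 0, 0, 0, 0, 0], [0, 0, 0, 0, 0, 0], [0, 0, 0, 0, 0, 0], [0, 0, 0, 0, 0, 0], [0, 0, 0, 0, 0, 0], [0, 0, 0, 0, 0, 0], [0, 0, 0, 0, 0, 0], [0, 0, 0, 0, 0, 0], [0, 0, 0, 0, 0, 0], [0, 0, 0, 0, 0, 0], [0, 0, 0, 0, 0, 0]]

```text
t: 13.65
position: [0.4624, -0.0002, 0.068]
ee_rot: [0.773, 0.635, 0.0, 0.0]
contact_force: [-3.1, 1.2, 13.1]
width: 0.0
finger_force: 6.2
```

Call:
play_rows:
  targets:
    - [[0, 0, -0.3, 0, 0, 0], [0, 0, -0.8, 0, 0, 0], [0, 0, -1.5, 0, 0, 0], [0, 0, -2.5, 0, 0, 0], [0, 0, -4, 0, 0, 0], [0, 0, -6, 0, 0, 0], [0, 0, -8, 0, 0, 0], [0, 0, -10, 0, 0, 0], [0, 0, -12, 0, 0, 0], [0, 0, -13, 0, 0, 0], [0, 0, -13, 0, 0, 0], [0, 0, -13, 0, 0, 0]]

```text
t: 14.65
position: [0.4624, -0.0001, 0.1976]
ee_rot: [0.773, 0.635, 0.0, 0.0]
contact_force: [-0.1, -0.1, -0.4]
width: -0.0001
finger_force: 0.0
```

Run:
```python
from h import *; from plant import capture
go([.463,0,.2],1.38)
c=capture("scene"); cv2.imwrite("pics/s6.png",c["frame"][:,:,::-1])
```

```text
14.65 [ 4.624e-01 -1.000e-04  1.976e-01] [-0.08 -0.09 -0.37] -0.00011607889977522875 shift cm [ 0.02  0.05 -0.24] turn [ 0.001  0.    -0.005]
```

View pics/s6.png

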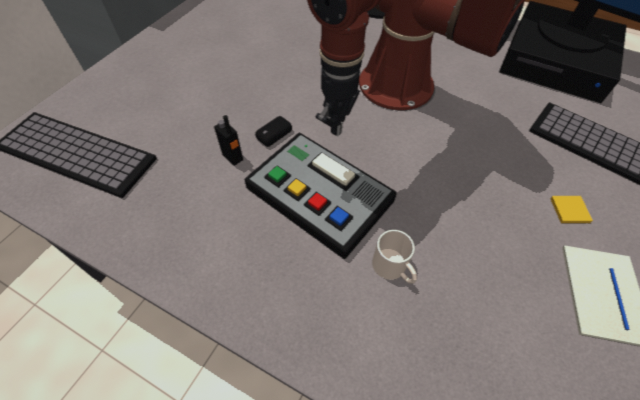

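The arm is clear, the bar (334,168) and blue key (340,215) are up, and the radio (229,140), mug (394,255) and mouse (273,131) are where they were.

```bash
python3 -c "
from plant import sign_off; print(sign_off())"
```

```text
the job is handed in; nothing more can be done
None
```

I pressed the blue key fully down and released it, held the talk bar down for just over two seconds and released it, then withdrew clear and handed the job in at about 15 s; no other key was touched, and the radio, mug and mouse are where they were.

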